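Aim the blow-off nozzle and set its throttle cap

ROBOT

A 6-joint arm with a two-finger parallel gripper is mounted at the origin on the work surface. World frame = base frame: x ahead of the robot, y to its left, z up, the work surface at z = 0. Lengths are in mm, angles in rad, forces in N, time in s.
With the tool pointing down it reaches from about 350 to 875 mm from the base axis. Payload 4.2 kg.
Tool frame: the origin (TCP) lies between the finger pads, 19 mm behind the fingertips; this is the grasp point; z points along the fingers, y is the direction in which the jaws open and shut (so a half turn about z gives the same grasp; the last joint's range is limited). The gripper opens to 85 mm and grips with 20 to 120 N. Pads are 22 mm wide; open, the fingers measure 114 mm over their backs; the gripper's body (76 mm by 85 mm) begins 54 mm behind the grasp point. The pads swing forward as they close: fully open they stand 13 mm farther back than shut.
Start: joints at [1.383, 0.385, 0.008, 0, -1.194, -0.259], TCP at [270.018, 563.64, 250.012] pointing down, gripper open.
Joint ranges: [-3.14, 3.14], [-1.21, 2.06], [-1.07, 1.41], [-3.16, 2.05], [-2.99, -0.16], [-3.1, 3.1]. Speed limits (rad/s): [2.79, 2.79, 3.14, 3.14, 3.14, 3.14].

INTERFACE

Orientations are given as a unit quaternion [x, y, z, w].
In Python, from bench import arm gives the robot as it stands.
- The arm moves only by the tool move_arm, never from a script. Its argument "moves" is a list of rows, each an object with "gripper": the gripper's target within -1 to 1 (fully open at 1, half-way at 0, shut at -1); "xyz": the shift along the tool's x, y, z in cm, a list of three; "angular": the turn, a rotation vector about the tool's x, y, z in rad, a list of three. In form: [{"gripper": gripper, "xyz": [dx, dy, dz], "angular": [wx, wy, wz]}, ...]. A call has 1 to 10 rows; each row is the pose to reach, as a shift and turn from the pose commanded when the call began, along the tool's axes at that moment; what a row does not reach only later rows make up. A row lasts 1/8 s, in which the tool goes at most 62.5 mm and 10.7 degrees, less where a joint would pass 70% of its speed; a pose out of reach is approached as far as the arm can. A call with a gripper value outside its range is refused whole. The fingers move at their own pace and stop on an object; the grip force is fixed at half the most. Time passes only in rows, so rows that repeat a pose let the fingers close. It gives the time, the measured TCP pose, the force and the opening at its end, in the units of the state.
- arm.read_state(): the state, without advancing time (a new reading comes with each control period).
- arm.get_image(name): name is "side" or "top" or "wrist"; returns (picture, depth): 400x640x3 uint8, blue, green, red; 400x640 float32, mm along the optical axis (not along the pixel's ray), 0 where there is no reading.
- arm.get_calibration(name): a dict with "camera_matrix" (3x3 intrinsics, pixels), "k1" (the pictures are not rectified: a ray, as slopes to the right and down, at radius r is drawn at 1 + k1 r^2 times it, then the intrinsics apply), "R" (3x3) and "t" (3): a world point X has camera coordinates R X + t. Camera axes: x right, y down, z forward; pixel columns grow to the right and rows downward; lengths in mm; the calibration is good to about 2 mm. A picture is of the moment at which its call begins: read the wrist's pose just before it. get_calibration takes no time and is no camera call; for the wrist camera it gives the pose at the moment of the call.
- arm.job_done(): hands the job in, once; it reports no verdict.
The state is a dict: "clock": time; "joints": joint angles; "joint_vel": joint speeds; "joint_efforts": joint torques, N m; "position": TCP position; "ee_rot": TCP orientation; "contact_force": force on the tool from outside, world axes, zero at the start; "wrist_torque": the same for the moment, N m; "gripper_width": finger opening in mm.
Only numpy, scipy, OpenCV 4.12 (cv2) and the standard library are available. Lean on these libraries where they do the work, as an engineer would, in place of code of your own. Each camera call takes 0.05 s, during which the arm holds its last target. There are 200 camera calls.

TASK

Set up the air blow-off on the sorting machine: first turn the swivelling nozzle head so that its flat beak points at the raised pip on the disc below it. Then screw the knurled cap on the throttle valve down (clockwise seen from above) until it bottoms out, back it off a quarter turn, and finish still holding the cap between the fingers at that setting. Leave all the loose things on the table where they are.

Things in the scene. Friction and masses are not known exactly. Their poses are not given: they have to be found in the camera images.
- mark (a point): top of the raised steel pip (10 by 6 mm, 7 mm high) near the rim of the nozzle stand's black disc, 46 mm from the nozzle's vertical swivel axis. The disc is fixed, 104 mm across, its top 56 mm above the table
- nozzle_grip (a point): point on the swivel axis of the nozzle head, where to put the TCP to grip it from above (about 87 mm above the table; the head's top is 12 mm higher, the disc 31 mm lower). The aluminium head is 28 mm long by 22 mm wide by 38 mm high; grip it across the 22 mm width. Its x axis points along the beak, z up
- beak_tip (a point): end of the flat beak, 39 mm out from the swivel axis along the head's x axis, about 71 mm above the table
- nozzle (a joint): angle of the nozzle head about its vertical axis, rad: 0 when the beak points at the pip, positive counter-clockwise seen from above; stops at -2 and 2; it stays where it is left (friction about 0.06 N m)
- cap: knurled steel cap on the throttle valve's grey block (52 mm square, top 60 mm above the table): 36 mm across, 32 mm high, origin at the centre of its underside, z up along the screw axis, x towards the dark index line on its top. It sinks 4 mm for each clockwise turn until its underside meets the block
- cap_grip (a point): point on the cap's axis, 20 mm above its underside and 12 mm below its top. The TCP may be up to about 10 mm higher for the fingertips to clear the block
- cap_turn (a joint): angle of the cap about its axis, rad: 0 where it bottoms out against the firm stop, positive counter-clockwise seen from above (unscrewing); starts between 2 and 3.2. It takes about 0.05 N m to turn and stays where it is left
- wrench: loose open-ended wrench lying flat, 150 mm long, origin mid-handle at its underside; to be left alone
- screwdriver: loose screwdriver lying flat, 180 mm long; to be left alone
- spare_cap: loose plain steel spare sleeve standing upright on the table, 36 mm across, 28 mm high (not the cap to be turned); to be left alone
- bush_a: loose brass bush standing upright, 40 mm across, 22 mm high; to be left alone
- bush_b: second loose brass bush, the same size; to be left alone
- grease_jar: loose small jar, 56 mm across, 60 mm high, upright; to be left alone
- parts_tray: loose empty blue plastic tray, 130 by 180 by 45 mm; to be left alone

How it is judged:
By the outcome, as a careful person would: the job done as asked, in the order asked, and still so for the second after the job is handed in, while the arm keeps its last pose, push and grip.
It also fails if it takes over 54 s, if anything falls off the work surface, if the arm or the gripper's body presses on something with over 40 N, if the wrist force passes 120 N, or if a joint passes its speed limit or range.

## Working session

There is one attempt and no reset: what is moved stays moved. The work goes in short steps, Python scripts to look and compute and a tool call to move; the robot and the scene stay as the last step left them, time stands still between calls to the robot, and variables do not carry over. Pictures are saved under pics/ and viewed, about 8 in all and at most 12, crops included, and the job is handed in when it is done.

Besides the shell and the picture viewer there is one more tool, called as name(argument=value, ...), one argument or row to a line, values as JSON. move_arm: Moves the arm, as the interface text tells. Its arguments: {"type":"object","properties":{"moves":{"type":"array","items":{"type":"object","properties":{"gripper":{"type":"number"},"xyz":{"type":"array","items":{"type":"number"}},"angular":{"type":"array","items":{"type":"number"}}}}}},"required":["moves"]}

```bash
ls; mkdir -p pics
cat > h.py <<'E'
import numpy as np,cv2
from bench import arm
def px2w(cal,u,v,depth=None,z=None):
    K=np.array(cal["camera_matrix"]);R=np.array(cal["R"]);t=np.array(cal["t"])
    a=cv2.undistortPoints(np.array([[[u,v]]],float),K,np.array([cal["k1"],0,0,0.]))[0,0]
    r=np.array([a[0],a[1],1.]);c=-R.T@t;d=R.T@r
    s=depth if z is None else (z-c[2])/d[2]
    return c+s*d
E
python3 - <<'E'
from h import *
import pickle
s=arm.read_state();print({k:np.round(v,3) for k,v in s.items()})
D={}
for n in ("top","side"):
    c=arm.get_calibration(n);p,d=arm.get_image(n);D[n]=(c,p,d)
    cv2.imwrite(f"pics/{n}0.png",p);print(n,c)
pickle.dump(D,open("d0.pkl","wb"))
E
```

```text
pics
{'clock': np.float64(0.0), 'joints': array([ 1.383e+00,  3.860e-01,  7.000e-03, -1.000e-03, -1.194e+00,
       -2.590e-01]), 'joint_vel': array([-0.002,  0.   ,  0.   , -0.002, -0.001, -0.001]), 'joint_efforts': array([ 0.0000e+00, -3.9229e+01,  1.8840e+01,  4.1860e+00, -5.0000e-03,
       -0.0000e+00]), 'position': array([269.763, 563.166, 248.914]), 'ee_rot': array([ 0.975, -0.222, -0.   ,  0.001]), 'contact_force': array([-0.667, -0.093,  0.201]), 'wrist_torque': array([-0.017, -0.044,  0.012]), 'gripper_width': np.float64(85.524)}
top {'camera_matrix': array([[442.12350368,   0.        , 316.15093893],
       [  0.        , 442.12350368, 196.01872221],
       [  0.        ,   0.        ,   1.        ]]), 'k1': -0.030814860316949123, 'R': array([[ 0.02550561, -0.9991139 ,  0.0334794 ],
       [-0.98443148, -0.03092875, -0.17302622],
       [ 0.17390838, -0.02854503, -0.98434804]]), 't': array([ -65.22838878,  564.32647661, 1057.92611423])}
side {'camera_matrix': array([[426.8774748 ,   0.        , 317.04151111],
       [  0.        , 426.8774748 , 202.66208305],
       [  0.        ,   0.        ,   1.        ]]), 'k1': 0.02147985158237563, 'R': array([[-0.98975361, -0.1427497 ,  0.00321263],
       [-0.09703356,  0.65593473, -0.74855469],
       [ 0.10474868, -0.74119643, -0.66306528]]), 't': array([ 582.47748899,  159.89718529, 1109.36376527])}
```

View pics/top0.png

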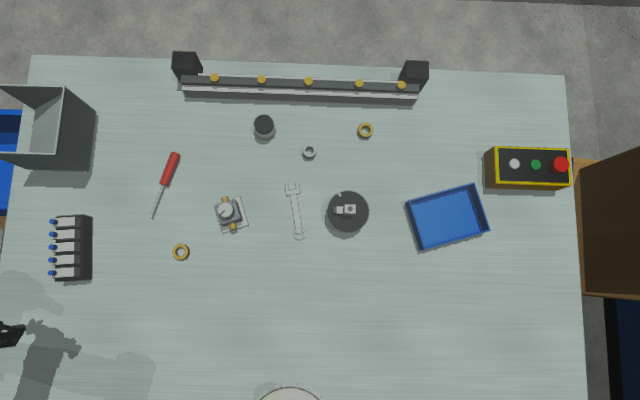

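View pics/side0.png

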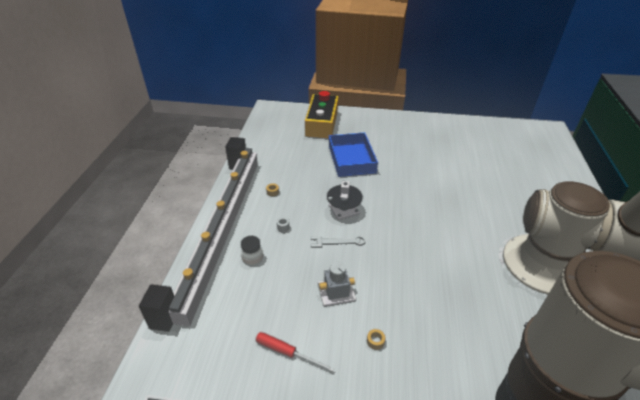

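The top view shows the valve at about (228,212), the nozzle stand at (348,211), and the wrench between them at (295,210). The side view agrees. I'll enlarge both and compute coordinates.

Run:
```python
from h import *
import pickle
D=pickle.load(open("d0.pkl","rb"));c,p,d=D["top"]
a=cv2.resize(p[180:245,195:265],None,fx=5.7,fy=5.7,interpolation=cv2.INTER_CUBIC)
b=cv2.resize(p[180:245,315:385],None,fx=5.7,fy=5.7,interpolation=cv2.INTER_CUBIC)
cv2.imwrite("pics/crop1.png",np.hstack([a,b]))
for n,u,v,z in(("cap",227,210,100),("head",347,210,98),("disc",348,212,56)):
    print(n,px2w(c,u,v,z=z).round(1),px2w(c,u,v,depth=d[v,u]).round(1))
```

```text
cap [517.  162.4 100. ] [517.5 163.1  96. ]
head [ 525.9 -122.4   98. ] [ 525.5 -122.1  100.7]
disc [ 527.1 -129.1   56. ] [ 520.8 -124.6  100.4]
```

View pics/crop1.png

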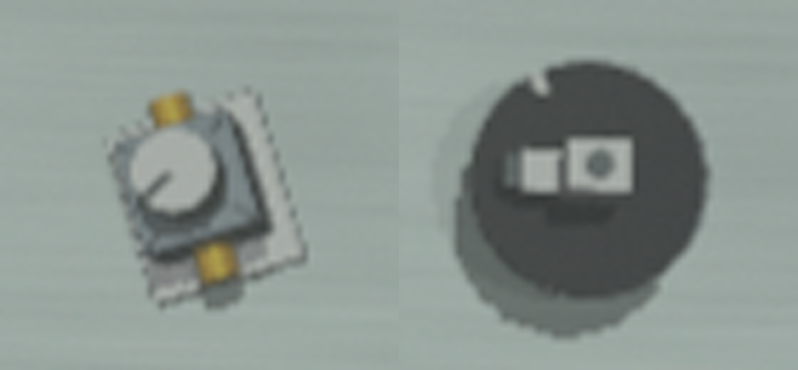

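Run:
```python
from h import *
import pickle
from scipy.spatial.transform import Rotation as Ro
D=pickle.load(open("d0.pkl","rb"));c,p,d=D["top"]
f=lambda x,y,x0,z:px2w(c,x0+x/5.7,180+y/5.7,z=z).round(1)
ax=f(600-399,165,315,99);dc=f(588-399,179,315,56);pip=f(540-399,82,315,63)
bt=f(511-399,170,315,73)
print(ax,dc,pip,bt,"cap",f(174,172,195,97), "idx",f(140,198,195,97))
s=arm.read_state();R=Ro.from_quat(s["ee_rot"]).as_matrix();print(R.round(3))
w=arm.get_calibration("wrist");Rw=np.array(w["R"]);cp=-Rw.T@w["t"]
print("cam in tool",(R.T@(cp-s["position"])).round(1),"\n",(Rw@R).round(3),w["camera_matrix"][0],w["k1"])
for n,t in(("noz",ax),("cap",f(174,172,195,97))):print(n,(R.T@(t-s["position"])).round(1))
```

```text
[ 528.6 -130.    99. ] [ 528.6 -129.5   56. ] [ 569.7 -107.3   63. ] [529.1 -94.6  73. ] cap [516.9 166.4  97. ] idx [505.5 179.8  97. ]
[[ 0.902 -0.432 -0.001]
 [-0.432 -0.902 -0.002]
 [ 0.     0.002 -1.   ]]
cam in tool [  82.5    0.2 -125.3] 
 [[-0.001  1.    -0.   ]
 [-0.949 -0.001 -0.316]
 [-0.316  0.     0.949]] [349.52128783   0.         317.81277985] -0.06800282251143076
noz [533.  513.  151.1]
cap [394.3 250.8 152.6]
```

The top crop puts the nozzle axis at about (528.6,-129.8), with the beak near yaw 89° and the pip near 29°. The cap is at (517,166). I'll go above the nozzle for a close look.

move_arm(
  moves=[
    {"gripper":1,"xyz":[53.3,51.3,3.9],"angular":[0,0,1.12]},
    {"gripper":1,"xyz":[53.3,51.3,3.9],"angular":[0,0,1.12]},
    {"gripper":1,"xyz":[53.3,51.3,3.9],"angular":[0,0,1.12]},
    {"gripper":1,"xyz":[53.3,51.3,3.9],"angular":[0,0,1.12]},
    {"gripper":1,"xyz":[53.3,51.3,3.9],"angular":[0,0,1.12]},
    {"gripper":1,"xyz":[53.3,51.3,3.9],"angular":[0,0,1.12]},
    {"gripper":1,"xyz":[53.3,51.3,3.9],"angular":[0,0,1.12]},
    {"gripper":1,"xyz":[53.3,51.3,3.9],"angular":[0,0,1.12]},
    {"gripper":1,"xyz":[53.3,51.3,3.9],"angular":[0,0,1.12]},
    {"gripper":1,"xyz":[53.3,51.3,3.9],"angular":[0,0,1.12]},
  ],
)

```text
clock: 1.35
position: [488.8, -23.0, 216.9]
ee_rot: [0.709, -0.706, -0.0, -0.0]
contact_force: [1.1, 0.8, 0.1]
gripper_width: 85.0
```

move_arm(
  moves=[
    {"gripper":1,"xyz":[10.4,-3.9,0.6],"angular":[0,0,0]},
    {"gripper":1,"xyz":[10.4,-3.9,0.6],"angular":[0,0,0]},
    {"gripper":1,"xyz":[10.4,-3.9,0.6],"angular":[0,0,0]},
    {"gripper":1,"xyz":[10.4,-3.9,0.6],"angular":[0,0,0]},
    {"gripper":1,"xyz":[10.4,-3.9,0.6],"angular":[0,0,0]},
  ],
)

```text
clock: 1.98
position: [527.6, -123.8, 211.2]
ee_rot: [0.709, -0.705, -0.0, -0.0]
contact_force: [-0.2, -0.6, 0.4]
gripper_width: 85.4
```

Run:
```python
from h import *
import pickle
s=arm.read_state();c=arm.get_calibration("wrist");p,d=arm.get_image("wrist");pickle.dump((s,c,p,d),open("w1.pkl","wb"))
print(s["position"],s["ee_rot"],s["joints"].round(3));cv2.imwrite("pics/w1.png",p)
```

```text
[ 527.64291283 -123.80661758  211.24963125] [ 7.09066042e-01 -7.05142072e-01 -6.30479924e-05 -5.40178300e-05] [ 0.069  0.277 -0.255 -0.    -1.039 -0.063]
```

View pics/w1.png

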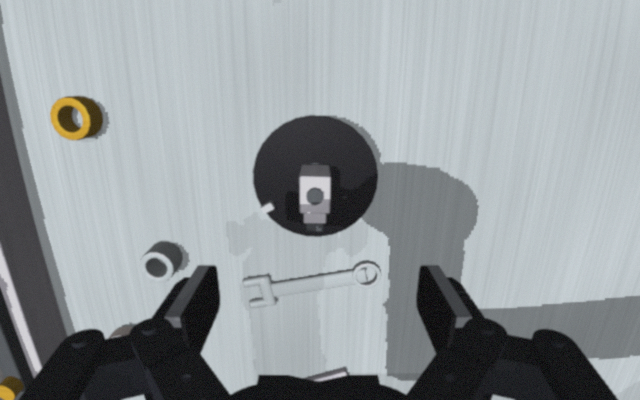

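The wrist view shows the head's hole at (315,196), the pip at (268,209) and the beak tip at (316,230). I'll enlarge it for angles.

Run:
```python
from h import *
import pickle
s,c,p,d=pickle.load(open("w1.pkl","rb"))
q=cv2.resize(p[110:240,245:385],None,fx=5,fy=5,interpolation=cv2.INTER_CUBIC)
q=np.clip(q.astype(float)*1.6,0,255).astype(np.uint8)
cv2.imwrite("pics/w1c.png",cv2.resize(q,(646,600)))
```

```text
(no output)
```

View pics/w1c.png

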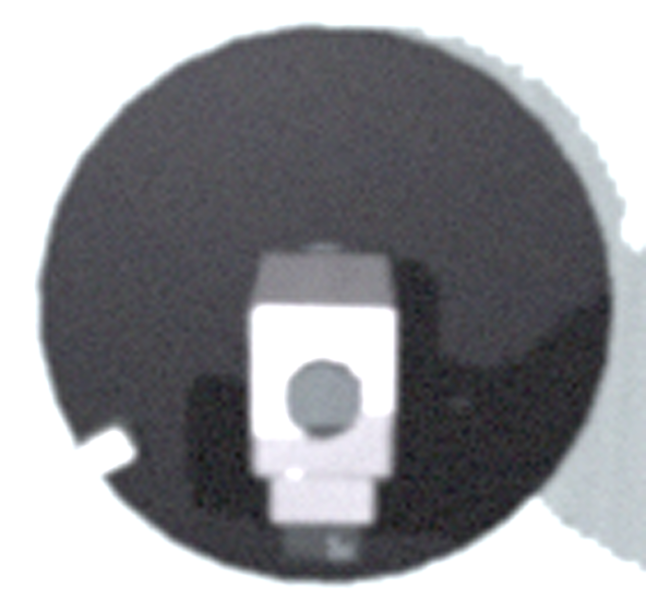

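Run:
```python
from h import *
import pickle
s,c,p,d=pickle.load(open("w1.pkl","rb"))
f=lambda x,y,z:px2w(c,245+x*140/646,110+y*130/600,z=z)
g=cv2.cvtColor(p,cv2.COLOR_BGR2GRAY)
a=f(324,399,99);dc=f(326,303,56);pip=f(108,451,63)
print("axis",a,"disc",dc,"pip",pip,"r",np.hypot(*(pip-dc)[:2]),"pip yaw",[np.degrees(np.arctan2(*(pip-q)[1::-1])) for q in(a,dc)])
e=f(397,306,99)-f(250,304,99);print("width",np.hypot(*e[:2]),"beak yaw from rear edge",np.degrees(np.arctan2(e[1],e[0]))+90)
for z in (74,76):
  b=(f(270,525,z)+f(375,524,z))/2;print(z,b,np.degrees(np.arctan2(*(b-dc)[1::-1])),np.degrees(np.arctan2(*(b-a)[1::-1])))
l=f(250,435,99)-f(250,310,99);r=f(396,415,99)-f(397,310,99);print([np.degrees(np.arctan2(v[1],v[0])) for v in(l,r)])
```

```text
axis [ 530.47659161 -128.38965905   99.        ] disc [ 530.44025706 -132.46731845   56.        ] pip [ 569.69647779 -106.56551546   63.        ] r 47.031417838089894 pip yaw [np.float64(29.094015750619995), np.float64(33.41738610452165)]
width 22.351538255759277 beak yaw from rear edge 269.47220781343515
74 [530.84559294 -97.01208606  74.        ] 89.34500433374419 89.32623072526063
76 [530.83113691 -97.84215966  76.        ] 89.3532213229809 89.33503435902328
[np.float64(89.319864626945), np.float64(90.42752731349775)]
```

Run:
```python
from h import *
import pickle
from scipy.optimize import least_squares
s,c,p,d=pickle.load(open("w1.pkl","rb"));tc,tp,td=pickle.load(open("d0.pkl","rb"))["top"]
for n,c,p,roi,pip in(("w",c,p,(105,245,245,388),(245+108*140/646,110+451*130/600)),("t",tc,tp,(188,235,325,380),(315+141/5.7,180+82/5.7))):
    y0,y1,x0,x1=roi;g=cv2.cvtColor(p,cv2.COLOR_BGR2GRAY)[y0:y1,x0:x1]
    m=(g<75).astype(np.uint8);k=cv2.findContours(m,cv2.RETR_EXTERNAL,cv2.CHAIN_APPROX_NONE)[0]
    h=cv2.convexHull(max(k,key=cv2.contourArea))[:,0]
    W=np.array([px2w(c,u+x0,v+y0,z=56)[:2] for u,v in h])
    r=least_squares(lambda q:np.hypot(*(W-q[:2]).T)-q[2],[529,-130,52],loss="soft_l1")
    P=px2w(c,*pip,z=63)[:2];v=P-r.x[:2]
    print(n,r.x,np.abs(r.fun).max(),P,np.hypot(*v),np.degrees(np.arctan2(v[1],v[0])))
```

```text
w [ 530.67286968 -129.86753507   51.21516182] 0.3479936901591998 [ 569.69647779 -106.56551546] 45.45135979651069 30.84253282867401
t [ 529.11940542 -127.86484188   49.86513895] 0.8264728710821245 [ 569.6677615  -107.26688415] 45.48016098829436 26.929887584145874
```

move_arm(
  moves=[
    {"gripper":1,"xyz":[0.6,-0.29,5],"angular":[0,0,0.01]},
    {"gripper":1,"xyz":[0.6,-0.29,9],"angular":[0,0,0.01]},
    {"gripper":1,"xyz":[0.6,-0.29,11],"angular":[0,0,0.01]},
    {"gripper":1,"xyz":[0.6,-0.29,12.3],"angular":[0,0,0.01]},
    {"gripper":1,"xyz":[0.6,-0.29,12.3],"angular":[0,0,0.01]},
    {"gripper":1,"xyz":[0.6,-0.29,12.3],"angular":[0,0,0.01]},
  ],
)

```text
clock: 2.78
position: [531.7, -130.6, 89.2]
ee_rot: [-0.705, 0.709, -0.001, 0.001]
contact_force: [-0.2, -0.2, 0.8]
gripper_width: 85.3
```

move_arm(
  moves=[
    {"gripper":0,"xyz":[0,0.1,0.1],"angular":[0,0,0]},
    {"gripper":-0.3,"xyz":[0,0.1,0.1],"angular":[0,0,0]},
    {"gripper":-0.7,"xyz":[0,0.1,0.1],"angular":[0,0,0]},
    {"gripper":-1,"xyz":[0,0.1,0.1],"angular":[0,0,0]},
    {"gripper":-1,"xyz":[0,0.1,0.1],"angular":[0,0,0]},
    {"gripper":-1,"xyz":[0,0.1,0.1],"angular":[0,0,0]},
    {"gripper":-1,"xyz":[0,0.1,0.1],"angular":[0,0,0]},
  ],
)

```text
clock: 3.65
position: [530.1, -130.9, 87.5]
ee_rot: [-0.705, 0.709, -0.0, 0.0]
contact_force: [-0.2, -0.1, 2.8]
gripper_width: 21.2
```

move_arm(
  moves=[
    {"gripper":-1,"xyz":[0,0,0],"angular":[0,0,0.12]},
    {"gripper":-1,"xyz":[0,0,0],"angular":[0,0,0.25]},
    {"gripper":-1,"xyz":[0,0,0],"angular":[0,0,0.38]},
    {"gripper":-1,"xyz":[0,0,0],"angular":[0,0,0.52]},
    {"gripper":-1,"xyz":[0,0,0],"angular":[0,0,0.66]},
    {"gripper":-1,"xyz":[0,0,0],"angular":[0,0,0.8]},
    {"gripper":-1,"xyz":[0,0,0],"angular":[0,0,0.92]},
    {"gripper":-1,"xyz":[0,0,0],"angular":[0,0,1.03]},
    {"gripper":-1,"xyz":[0,0,0],"angular":[0,0,1.03]},
    {"gripper":-1,"xyz":[0,0,0],"angular":[0,0,1.03]},
  ],
)

```text
clock: 4.9
position: [528.5, -130.0, 87.5]
ee_rot: [-0.264, 0.964, 0.001, -0.001]
contact_force: [-5.0, 4.6, 8.2]
gripper_width: 21.3
```

Run:
```python
from h import *
import pickle
from scipy.spatial.transform import Rotation as Ro
s=arm.read_state();R=Ro.from_quat(s["ee_rot"]).as_matrix();c=arm.get_calibration("wrist");p,d=arm.get_image("wrist");pickle.dump((s,c,p,d),open("w2.pkl","wb"))
print(s["position"],"yaw",np.degrees(np.arctan2(R[1,0],R[0,0])),s["contact_force"],s["wrist_torque"],s["gripper_width"],s["joints"].round(2))
cv2.imwrite("pics/w2.png",np.clip(p.astype(float)*1.5,0,255).astype(np.uint8))
```

```text
[ 528.54980669 -130.02466325   87.4524493 ] yaw -149.37076414880903 [-5.04782221  4.58955779  8.18027078] [ 1.41752125  1.181526   -0.01654085] 21.302390180868045 [ 0.06  0.43 -0.39 -0.   -0.75 -1.09]
```

View pics/w2.png

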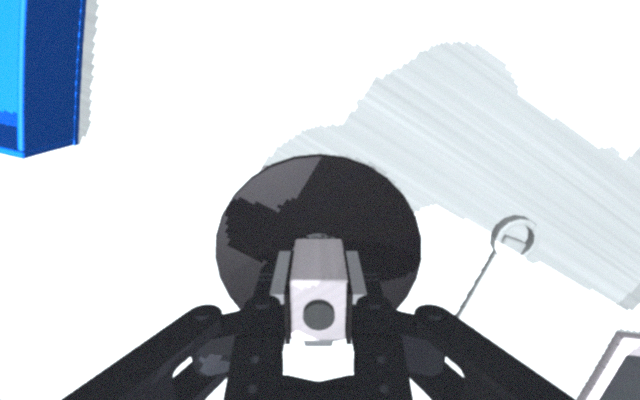

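The wrist view shows the head's back and the disc at (318,240). The fingers hide the pip, so I'll release, lift and check.

move_arm(
  moves=[
    {"gripper":1,"xyz":[0,0,0],"angular":[0,0,0]},
    {"gripper":1,"xyz":[0,0,0],"angular":[0,0,0]},
    {"gripper":1,"xyz":[0,0,0],"angular":[0,0,0]},
    {"gripper":1,"xyz":[0,0,0],"angular":[0,0,0]},
    {"gripper":1,"xyz":[0,0,-5],"angular":[0,0,0]},
    {"gripper":1,"xyz":[0,0,-10],"angular":[0,0,0]},
    {"gripper":1,"xyz":[0,0,-12],"angular":[0,0,0]},
    {"gripper":1,"xyz":[0,0,-12],"angular":[0,0,0]},
    {"gripper":1,"xyz":[0,0,-12],"angular":[0,0,0]},
  ],
)

```text
clock: 6.08
position: [529.0, -130.7, 205.7]
ee_rot: [-0.264, 0.965, 0.001, -0.001]
contact_force: [0.2, 0.2, 0.1]
gripper_width: 85.0
```

Run:
```python
from h import *
import pickle
s=arm.read_state();c=arm.get_calibration("wrist");p,d=arm.get_image("wrist");pickle.dump((s,c,p,d),open("w3.pkl","wb"))
print(s["position"],s["ee_rot"],s["gripper_width"])
q=np.clip(p[110:240,245:385].astype(float)*1.6,0,255).astype(np.uint8)
cv2.imwrite("pics/w3.png",cv2.resize(q,(646,600),interpolation=cv2.INTER_CUBIC))
```

```text
[ 529.01834497 -130.73368779  205.68185466] [-2.64044702e-01  9.64509594e-01  5.31470433e-04 -1.16476218e-03] 84.95684760352849
```

View pics/w3.png

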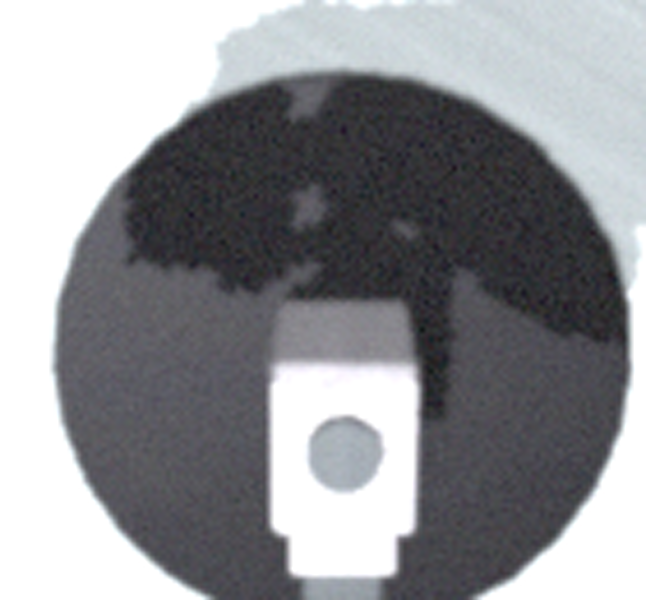

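The crop cuts off below the beak, which is centred at x≈343. I'll re-crop the same image lower down.

Run:
```python
from h import *
import pickle
s,c,p,d=pickle.load(open("w3.pkl","rb"))
q=np.clip(p[180:270,270:370].astype(float)*1.3,0,255).astype(np.uint8)
cv2.imwrite("pics/w3b.png",cv2.resize(q,None,fx=6,fy=6,interpolation=cv2.INTER_CUBIC))
```

```text
(no output)
```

View pics/w3b.png

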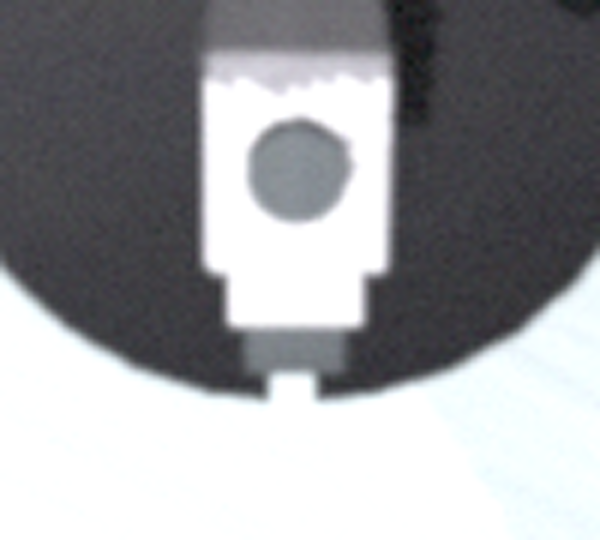

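In this crop, head, beak and pip line up (x≈297, 296, 294), so the error is well under 1°. Next I'll move over the valve and wind the wrist counter-clockwise, which leaves room for the whole clockwise turn.

move_arm(
  moves=[
    {"gripper":1,"xyz":[-14.1,26.2,-0.4],"angular":[0,0,-0.18]},
    {"gripper":1,"xyz":[-14.1,26.2,-0.4],"angular":[0,0,-0.36]},
    {"gripper":1,"xyz":[-14.1,26.2,-0.4],"angular":[0,0,-0.54]},
    {"gripper":1,"xyz":[-14.1,26.2,-0.4],"angular":[0,0,-0.72]},
    {"gripper":1,"xyz":[-14.1,26.2,-0.4],"angular":[0,0,-0.9]},
    {"gripper":1,"xyz":[-14.1,26.2,-0.4],"angular":[0,0,-1.08]},
    {"gripper":1,"xyz":[-14.1,26.2,-0.4],"angular":[0,0,-1.26]},
    {"gripper":1,"xyz":[-14.1,26.2,-0.4],"angular":[0,0,-1.44]},
    {"gripper":1,"xyz":[-14.1,26.2,-0.4],"angular":[0,0,-1.62]},
    {"gripper":1,"xyz":[-14.1,26.2,-0.4],"angular":[0,0,-1.8]},
  ],
)

```text
clock: 7.38
position: [517.1, 166.2, 209.3]
ee_rot: [0.921, -0.39, -0.001, 0.001]
contact_force: [-0.8, -0.7, 0.6]
gripper_width: 85.3
```

move_arm(
  moves=[
    {"gripper":1,"xyz":[0,0,0],"angular":[0,0,-0.18]},
    {"gripper":1,"xyz":[0,0,0],"angular":[0,0,-0.36]},
    {"gripper":1,"xyz":[0,0,0],"angular":[0,0,-0.54]},
    {"gripper":1,"xyz":[0,0,0],"angular":[0,0,-0.72]},
    {"gripper":1,"xyz":[0,0,0],"angular":[0,0,-0.9]},
    {"gripper":1,"xyz":[0,0,0],"angular":[0,0,-1.08]},
    {"gripper":1,"xyz":[0,0,0],"angular":[0,0,-1.26]},
    {"gripper":1,"xyz":[0,0,0],"angular":[0,0,-1.44]},
    {"gripper":1,"xyz":[0,0,0],"angular":[0,0,-1.62]},
    {"gripper":1,"xyz":[0,0,0],"angular":[0,0,-1.62]},
  ],
)

```text
clock: 8.62
position: [517.2, 166.2, 209.6]
ee_rot: [0.919, 0.394, -0.001, 0.0]
contact_force: [-0.0, -0.5, -0.1]
gripper_width: 85.4
```

Run:
```python
from h import *
import pickle
from scipy.spatial.transform import Rotation as Ro
s=arm.read_state();R=Ro.from_quat(s["ee_rot"]).as_matrix();c=arm.get_calibration("wrist");p,d=arm.get_image("wrist");pickle.dump((s,c,p,d),open("w4.pkl","wb"))
print(s["clock"],s["position"],"yaw",np.degrees(np.arctan2(R[1,0],R[0,0])),s["joints"].round(2),R.round(3))
q=p[100:280,220:420]
cv2.imwrite("pics/w4.png",cv2.resize(q,None,fx=3.3,fy=3.3,interpolation=cv2.INTER_CUBIC))
```

```text
8.625 [517.21149309 166.1915968  209.60841573] yaw 46.46692584177394 [ 0.61  0.28 -0.25 -0.   -1.04  1.77] [[ 0.689  0.725 -0.002]
 [ 0.725 -0.689 -0.002]
 [-0.003 -0.001 -1.   ]]
```

View pics/w4.png

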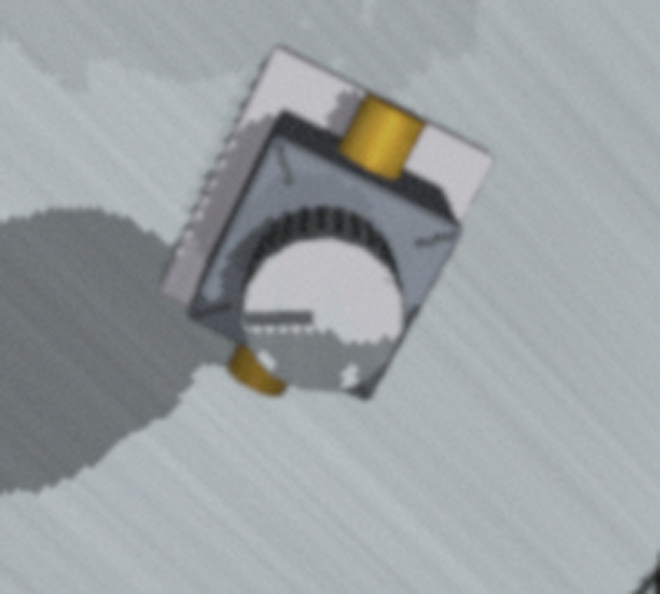

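The cap top is centred at (324,314) in the crop, and the index line points to image left.

Run:
```python
from h import *
import pickle
s,c,p,d=pickle.load(open("w4.pkl","rb"))
f=lambda x,y:px2w(c,220+x/3.3,100+y/3.3,z=93.6)
a=f(324,314);b=f(247,318);print(a,np.linalg.norm(f(405,314)-f(243,314)),"idx yaw",np.degrees(np.arctan2(*(b-a)[1::-1])))
R=np.array([[.689,.725],[.725,-.689]]);print(R.T@(a-s["position"])[:2], d[195-5,318],px2w(c,318,190,depth=d[190,318]))
```

```text
[520.38447973 167.64496464  93.6       ] 35.62364493082241 idx yaw 139.55279854095627
[3.23987948 1.29904488] 251.64708 [523.1176876  170.71012486  94.22211067]
```

move_arm(
  moves=[
    {"gripper":1,"xyz":[0.18,0.08,5],"angular":[0,0,0]},
    {"gripper":1,"xyz":[0.18,0.08,9],"angular":[0,0,0]},
    {"gripper":1,"xyz":[0.18,0.08,11],"angular":[0,0,0]},
    {"gripper":1,"xyz":[0.18,0.08,12.3],"angular":[0,0,0]},
    {"gripper":0.4,"xyz":[0.18,0.08,12.3],"angular":[0,0,0]},
    {"gripper":0,"xyz":[0.18,0.08,12.3],"angular":[0,0,0]},
    {"gripper":-0.5,"xyz":[0.18,0.08,12.3],"angular":[0,0,0]},
    {"gripper":-1,"xyz":[0.18,0.08,12.3],"angular":[0,0,0]},
    {"gripper":-1,"xyz":[0.18,0.08,12.3],"angular":[0,0,0]},
    {"gripper":-1,"xyz":[0.18,0.08,12.3],"angular":[0,0,0]},
  ],
)

```text
clock: 9.93
position: [519.2, 168.4, 89.8]
ee_rot: [0.918, 0.395, 0.001, -0.001]
contact_force: [-5.1, 3.5, 5.5]
gripper_width: 33.9
```

```bash
cat > st.py <<'E'
from h import *
from scipy.spatial.transform import Rotation as Ro
s=arm.read_state();R=Ro.from_quat(s["ee_rot"]).as_matrix()
print(s["clock"],s["position"].round(1),"yaw",np.degrees(np.arctan2(R[1,0],R[0,0])).round(2),"F",s["contact_force"].round(1),"T",s["wrist_torque"].round(3),"w",s["gripper_width"].round(1),"j6",s["joints"][5].round(3),"e6",s["joint_efforts"][5].round(3))
E
python3 st.py
```

```text
Traceback (most recent call last):
  File "st.py", line 4, in <module>
    print(s["clock"],s["position"].round(1),"yaw",np.degrees(np.arctan2(R[1,0],R[0,0])).round(2),"F",s["contact_force"].round(1),"T",s["wrist_torque"].round(3),"w",s["gripper_width"].round(1),"j6",s["joints"][5].round(3),"e6",s["joint_efforts"][5].round(3))
                                                                                                                                                                    ^^^^^^^^^^^^^^^^^^^^^^^^
AttributeError: 'float' object has no attribute 'round'
```

```bash
sed -i 's/s\["gripper_width"\].round(1)/round(float(s["gripper_width"]),1)/' st.py; python3 st.py
```

```text
9.925 [519.2 168.4  89.8] yaw 46.59 F [-5.1  3.5  5.5] T [ 1.144  1.567 -0.048] w 33.9 j6 1.775 e6 0.037
```

move_arm(
  moves=[
    {"gripper":-1,"xyz":[0,0,0.01],"angular":[0,0,0.15]},
    {"gripper":-1,"xyz":[0,0,0.02],"angular":[0,0,0.3]},
    {"gripper":-1,"xyz":[0,0,0.03],"angular":[0,0,0.45]},
    {"gripper":-1,"xyz":[0,0,0.04],"angular":[0,0,0.6]},
    {"gripper":-1,"xyz":[0,0,0.05],"angular":[0,0,0.75]},
    {"gripper":-1,"xyz":[0,0,0.06],"angular":[0,0,0.9]},
    {"gripper":-1,"xyz":[0,0,0.07],"angular":[0,0,1.05]},
    {"gripper":-1,"xyz":[0,0,0.08],"angular":[0,0,1.2]},
    {"gripper":-1,"xyz":[0,0,0.09],"angular":[0,0,1.35]},
    {"gripper":-1,"xyz":[0,0,0.1],"angular":[0,0,1.5]},
  ],
)

```text
clock: 11.18
position: [519.1, 168.5, 88.9]
ee_rot: [0.941, -0.339, 0.0, -0.001]
contact_force: [-5.5, 4.8, 5.8]
gripper_width: 34.3
```

```bash
python3 st.py
```

```text
11.175 [519.1 168.5  88.9] yaw -39.61 F [-5.5  4.8  5.8] T [1.186 1.698 0.043] w 34.3 j6 0.27 e6 0.72
```

move_arm(
  moves=[
    {"gripper":-1,"xyz":[0,0,0.01],"angular":[0,0,0.12]},
    {"gripper":-1,"xyz":[0,0,0.02],"angular":[0,0,0.24]},
    {"gripper":-1,"xyz":[0,0,0.03],"angular":[0,0,0.36]},
    {"gripper":-1,"xyz":[0,0,0.04],"angular":[0,0,0.5]},
    {"gripper":-1,"xyz":[0,0,0.04],"angular":[0,0,0.6]},
    {"gripper":-1,"xyz":[0,0,0.04],"angular":[0,0,0.7]},
  ],
)

```text
clock: 11.92
position: [519.3, 167.4, 88.6]
ee_rot: [0.77, -0.638, 0.001, 0.0]
contact_force: [5.7, -22.2, 7.8]
gripper_width: 34.1
```

```bash
python3 st.py
```

```text
11.925 [519.3 167.4  88.6] yaw -79.26 F [  5.7 -22.2   7.8] T [-7.28  -1.985  0.315] w 34.1 j6 -0.424 e6 -0.53
```

move_arm(
  moves=[
    {"gripper":-1,"xyz":[0,0,0],"angular":[0,0,0]},
    {"gripper":-1,"xyz":[0,0,0],"angular":[0,0,0]},
  ],
)

```text
clock: 12.18
position: [519.6, 166.0, 88.6]
ee_rot: [0.769, -0.639, 0.001, 0.001]
contact_force: [-0.9, -4.8, 7.2]
gripper_width: 34.1
```

```bash
python3 st.py;  python3 - <<'E'
from h import *
import pickle
s=arm.read_state();c=arm.get_calibration("wrist");p,d=arm.get_image("wrist");pickle.dump((s,c,p,d),open("w5.pkl","wb"))
cv2.imwrite("pics/w5.png",cv2.resize(p[240:400,220:420],None,fx=3.5,fy=3.5,interpolation=cv2.INTER_CUBIC))
E
```

```text
12.175 [519.6 166.   88.6] yaw -79.45 F [-0.9 -4.8  7.2] T [-1.569  0.258 -0.032] w 34.1 j6 -0.425 e6 0.041
```

View pics/w5.png

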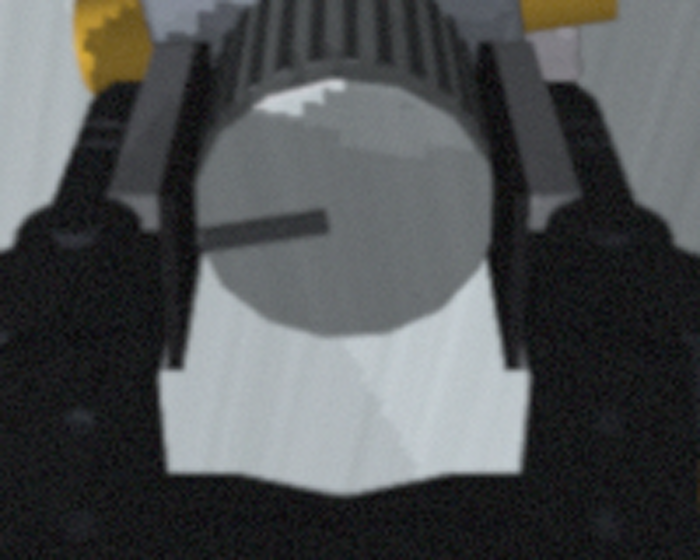

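The index line is visible in the grip, running from (203,239) to (327,221) in the crop, so I can measure the cap's real yaw.

Run:
```python
from h import *
import pickle
s,c,p,d=pickle.load(open("w5.pkl","rb"))
f=lambda x,y:px2w(c,220+x/3.5,240+y/3.5,z=92.3)
a=f(327,221);b=f(203,239)
print(a,b,"idx yaw",np.degrees(np.arctan2(*(b-a)[1::-1])),(f(195,190)+f(492,190))/2,(f(344,80)+f(344,337))/2,np.linalg.norm(f(195,190)-f(492,190)))
for u,v in((330,180),(380,260),(420,170)):
  U,V=int(220+u/3.5),int(240+v/3.5);print(px2w(c,U,V,depth=d[V,U]))
c0,p0=pickle.load(open("w4.pkl","rb"))[1:3]
g=lambda x,y:px2w(c0,220+x/3.3,100+y/3.3,z=93.6)
a=g(312,317);b=g(247,318.5);print("idx0 by line",np.degrees(np.arctan2(*(b-a)[1::-1])))
```

```text
[521.52091606 169.81695697  92.3       ] [535.45659421 175.01065795  92.3       ] idx yaw 20.439968740869556 [520.38905553 165.32385014  92.3       ] [519.7298434  168.55104489  92.3       ] 34.479964512611275
[522.43048965 163.43638064  93.25715139]
[514.74365388 173.42699799  93.05862312]
[512.58609986 159.75094555  93.94147411]
idx0 by line 137.81700271340245
```

move_arm(
  moves=[
    {"gripper":-1,"xyz":[0,0,0],"angular":[0,0,0.06]},
    {"gripper":-1,"xyz":[0,0,0],"angular":[0,0,0.12]},
  ],
)

```text
clock: 12.48
position: [519.3, 165.9, 88.6]
ee_rot: [0.731, -0.683, 0.001, 0.001]
contact_force: [-3.3, -3.9, 6.9]
gripper_width: 34.3
```

```bash
python3 st.py
```

```text
12.475 [519.3 165.9  88.6] yaw -86.09 F [-3.3 -3.9  6.9] T [-1.294  0.826  1.698] w 34.3 j6 -0.542 e6 -1.372
```

move_arm(
  moves=[
    {"gripper":-1,"xyz":[0,0,0],"angular":[0,0,0.06]},
    {"gripper":-1,"xyz":[0,0,0],"angular":[0,0,0.1]},
  ],
)

```text
clock: 12.72
position: [518.9, 164.8, 88.5]
ee_rot: [-0.694, 0.72, -0.001, -0.002]
contact_force: [-1.7, -7.7, 8.9]
gripper_width: 34.0
```

```bash
python3 st.py;  python3 - <<'E'
from h import *
import pickle
s=arm.read_state();c=arm.get_calibration("wrist");p,d=arm.get_image("wrist");pickle.dump((s,c,p,d),open("w6.pkl","wb"))
cv2.imwrite("pics/w6.png",cv2.resize(p[240:400,220:420],None,fx=3.5,fy=3.5,interpolation=cv2.INTER_CUBIC))
E
```

```text
12.725 [518.9 164.8  88.5] yaw -92.13 F [-1.7 -7.7  8.9] T [-2.243  0.52   0.294] w 34.0 j6 -0.646 e6 -0.028
```

View pics/w6.png

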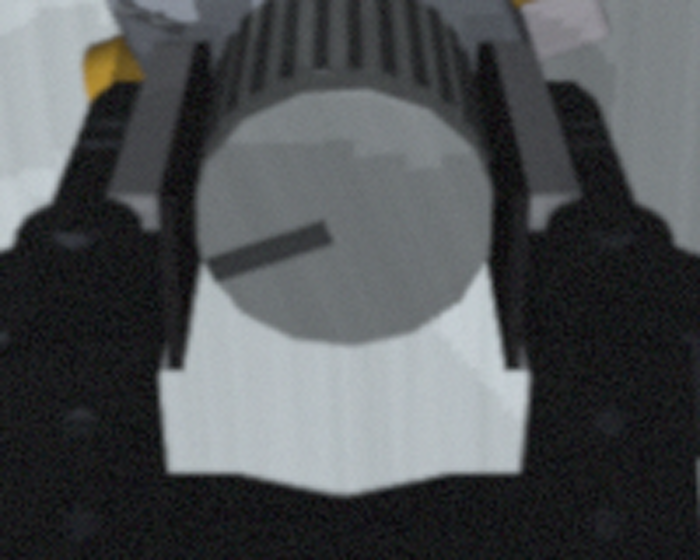

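The line is now from (212,269) to (327,232). The torque reached 1.7 N m and the cap slipped in the fingers instead of turning, so it has bottomed out.

```bash
cat > idx.py <<'E'
from h import *
import pickle
def idx(fn,A,B):
    s,c,p,d=pickle.load(open(fn,"rb"))
    f=lambda x,y:px2w(c,220+x/3.5,240+y/3.5,z=92.3)
    a=f(*A);b=f(*B);return np.degrees(np.arctan2(*(b-a)[1::-1]))
E
python3 - <<'E'
from idx import *
print(idx("w5.pkl",(327,221),(203,239)),idx("w6.pkl",(327,232),(212,269)))
E
```

```text
20.439968740869556 18.836984923237864
```

The stop is at an index yaw of about 19.5°. The pads have slid about 3 mm off the cap axis, so I'll regrip centred before backing off.

move_arm(
  moves=[
    {"gripper":0.3,"xyz":[0,0,0],"angular":[0,0,0]},
    {"gripper":0.3,"xyz":[0,0,0],"angular":[0,0,0]},
    {"gripper":0.3,"xyz":[-0.2,0,0.1],"angular":[0,0,0]},
    {"gripper":0.3,"xyz":[-0.2,0,0.1],"angular":[0,0,0]},
    {"gripper":0.3,"xyz":[-0.2,0,0.1],"angular":[0,0,0]},
  ],
)

```text
clock: 13.4
position: [519.5, 169.4, 85.6]
ee_rot: [-0.694, 0.72, 0.0, -0.0]
contact_force: [0.1, 1.0, -0.1]
gripper_width: 55.6
```

```bash
python3 st.py
```

```text
13.4 [519.5 169.4  85.6] yaw -92.05 F [ 0.1  1.  -0.1] T [-0.003  0.009 -0.024] w 55.6 j6 -0.648 e6 -0.0
```

move_arm(
  moves=[
    {"gripper":0.0,"xyz":[0.1,0,0],"angular":[0,0,0]},
    {"gripper":-0.3,"xyz":[0.1,0,0],"angular":[0,0,0]},
    {"gripper":-1,"xyz":[0.1,0,0],"angular":[0,0,0]},
    {"gripper":-1,"xyz":[0.1,0,0],"angular":[0,0,0]},
    {"gripper":-1,"xyz":[0.1,0,0],"angular":[0,0,0]},
    {"gripper":-1,"xyz":[0.1,0,0],"angular":[0,0,0]},
    {"gripper":-1,"xyz":[0.1,0,-0.1],"angular":[0,0,0]},
  ],
)

```text
clock: 14.28
position: [519.1, 168.1, 86.2]
ee_rot: [-0.694, 0.72, 0.0, -0.0]
contact_force: [-0.2, 0.7, -3.1]
gripper_width: 34.2
```

```bash
python3 st.py;  python3 - <<'E'
from h import *
import pickle
s=arm.read_state();c=arm.get_calibration("wrist");p,d=arm.get_image("wrist");pickle.dump((s,c,p,d),open("w7.pkl","wb"))
# index line by image code: dark pixels on cap top
g=cv2.cvtColor(p,cv2.COLOR_BGR2GRAY)
def line(p):
    g=cv2.cvtColor(p,cv2.COLOR_BGR2GRAY);m=np.zeros_like(g);cv2.ellipse(m,(318,300),(37,31),0,0,360,255,-1)
    ys,xs=np.where((g<85)&(m>0));r=cv2.fitLine(np.c_[xs,ys].astype(np.float32),cv2.DIST_HUBER,0,.01,.01).ravel();return r,len(xs),xs.min(),xs.max()
for f in("w5","w6","w7"):
    s,c,p,d=pickle.load(open(f+".pkl","rb"));r,*n=line(p)
    a=px2w(c,r[2],r[3],z=92.3);b=px2w(c,r[2]-10*r[0]*np.sign(r[0]),r[3]-10*r[1]*np.sign(r[0]),z=92.3)
    print(f,r,n,np.degrees(np.arctan2(*(b-a)[1::-1])))
E
```

```text
14.275 [519.1 168.1  86.2] yaw -92.08 F [-0.2  0.7 -3.1] T [0.132 0.174 0.003] w 34.2 j6 -0.646 e6 0.005
w5 [ 9.9051797e-01 -1.3738337e-01  2.9737485e+02  3.0503363e+02] [238, np.int64(281), np.int64(313)] 20.0351400412508
w6 [ 9.5570576e-01 -2.9432371e-01  2.9918237e+02  3.1047879e+02] [217, np.int64(284), np.int64(314)] 18.03202628193056
w7 [  0.94982314  -0.31278744 298.74786    307.70273   ] [234, np.int64(283), np.int64(314)] 19.333343403663036
```

Well centred now, with near-zero side force, and the image code reads the index at 19.3°. I'll back off a quarter turn.

move_arm(
  moves=[
    {"gripper":-1,"xyz":[0,0,-0.01],"angular":[0,0,-0.17]},
    {"gripper":-1,"xyz":[0,0,-0.02],"angular":[0,0,-0.34]},
    {"gripper":-1,"xyz":[0,0,-0.03],"angular":[0,0,-0.51]},
    {"gripper":-1,"xyz":[0,0,-0.04],"angular":[0,0,-0.68]},
    {"gripper":-1,"xyz":[0,0,-0.05],"angular":[0,0,-0.85]},
    {"gripper":-1,"xyz":[0,0,-0.06],"angular":[0,0,-1.02]},
    {"gripper":-1,"xyz":[0,0,-0.08],"angular":[0,0,-1.19]},
    {"gripper":-1,"xyz":[0,0,-0.09],"angular":[0,0,-1.36]},
    {"gripper":-1,"xyz":[0,0,-0.1],"angular":[0,0,-1.5]},
    {"gripper":-1,"xyz":[0,0,-0.1],"angular":[0,0,-1.57]},
  ],
)

```text
clock: 15.58
position: [519.7, 168.7, 87.1]
ee_rot: [1.0, -0.017, 0.0, -0.0]
contact_force: [-1.7, 2.5, -0.6]
gripper_width: 34.4
```

move_arm(
  moves=[
    {"gripper":-1,"xyz":[0,0,0],"angular":[0,0,0]},
    {"gripper":-1,"xyz":[0,0,0],"angular":[0,0,0]},
  ],
)

```text
clock: 15.82
position: [519.7, 168.6, 87.3]
ee_rot: [1.0, -0.019, 0.0, -0.0]
contact_force: [0.5, 2.4, -3.2]
gripper_width: 34.2
```

```bash
python3 st.py;  python3 - <<'E'
from h import *
import pickle
s=arm.read_state();c=arm.get_calibration("wrist");p,d=arm.get_image("wrist");pickle.dump((s,c,p,d),open("w8.pkl","wb"))
g=cv2.cvtColor(p,cv2.COLOR_BGR2GRAY);m=np.zeros_like(g);cv2.ellipse(m,(318,300),(37,31),0,0,360,255,-1)
for th in (70,85,100):
    ys,xs=np.where((g<th)&(m>0));r=cv2.fitLine(np.c_[xs,ys].astype(np.float32),cv2.DIST_HUBER,0,.01,.01).ravel();r=r[:4]
    a=px2w(c,r[2],r[3],z=93.3);b=px2w(c,r[2]-10*r[0],r[3]-10*r[1],z=93.3)
    print(th,r,len(xs),xs.min(),xs.max(),np.degrees(np.arctan2(*(b-a)[1::-1])))
tp,_=arm.get_image("top")
A=cv2.resize(p[240:400,220:420],(500,400),interpolation=cv2.INTER_CUBIC);B=cv2.resize(tp[185:240,320:375],(300,300),interpolation=cv2.INTER_CUBIC)
o=np.zeros((400,800,3),np.uint8);o[:,:500]=A;o[:300,500:]=B;cv2.imwrite("pics/f.png",o)
E
```

```text
15.825 [519.7 168.6  87.3] yaw -2.16 F [ 0.5  2.4 -3.2] T [0.809 0.058 0.025] w 34.2 j6 0.923 e6 -0.043
70 [  0.9473463  -0.3202107 298.17667   307.86188  ] 202 283 313 109.78357846748766
85 [ 9.5273769e-01 -3.0379421e-01  2.9852890e+02  3.0768713e+02] 241 283 314 108.6625757140013
100 [ 9.5435244e-01 -2.9868278e-01  2.9898013e+02  3.0756882e+02] 303 283 335 108.31222001967693
```

View pics/f.png

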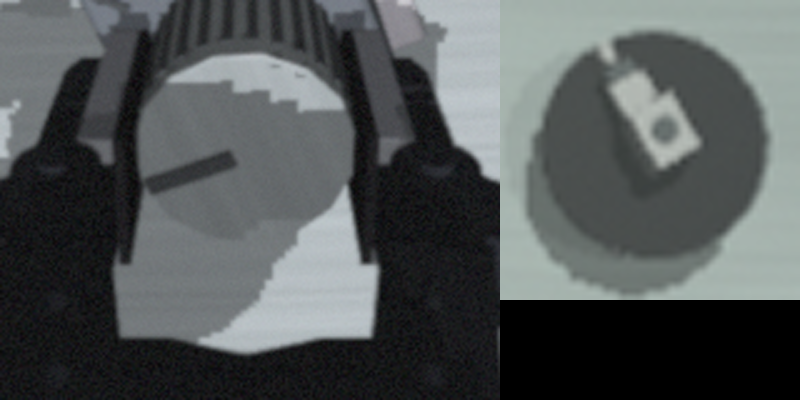

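The left side shows the cap held between the pads, its index line from (147,187) to (233,157). On the right the beak points at the pip at (605,48). The index turned about 89–90° (19.3° to about 109°) and the tool 89.9°, so I'm handing in.

```bash
python3 -c "
from bench import arm
print(arm.job_done())"
```

```text
the job is handed in; nothing more can be done
None
```

The job is handed in: the nozzle points at the pip, and the cap is a quarter turn back from its stop, still held between the fingers. It took about 16 s of the 54 s allowed.

- **Nozzle:** I gripped the head and turned it about 59° clockwise. In the close view afterwards, head, beak and pip were in line to within about 1°, and the last top view still showed the beak on the pip.
- **Cap down to the stop:** I turned it clockwise about 2.1 rad. It had bottomed out: the torque rose to 1.7 N m and the fingers slipped on the cap while its index line stayed at about 19°.
- **Quarter turn back:** The grip had slid about 3 mm off centre at the stop, so I re-centred it before backing off. The tool then turned 89.9°. The index line went from 19.3° to between 108.3° and 109.8°, depending on the image threshold.
- **Loose things:** I never touched them, though I did not take a full-scene picture at the end to confirm it.

**Disagreements between readings:**
- The top and wrist cameras differed by 2 to 4 mm on the nozzle and cap positions, so I went between them.
- While the cap was at the stop, the sideways force on the fingers briefly reached about 23 N; it had dropped to a few newtons by the end.
- The gripper read about 34 mm on the 36 mm cap.

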